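Lay the tall kiln props down in their tray

TASK

The prop tray has to slide under a low shelf: push over the two tall kiln props so that each falls towards the tray's raised end board and lies flat in its own lane, and push each along its lane until its top end rests against that board. Only push with the fingers, do not pick anything up; leave the short prop standing where it is and do not disturb the mug, the dish and the jar.

Things in the scene. Friction and masses are not known exactly. Their poses are not given: they have to be found in the camera images.
- tray: fixed plywood tray, 274 (x) by 244 mm (y). Origin: centre of its underside, on the table. x runs along its lanes to the raised end board, away from the robot, within 30 degrees of world x. Three lanes, felt floors 8 mm above the table, 250 mm long (tray x -125 to +125 mm), 60 wide, centred at tray y -80, 0, +80 mm; rails between and around them and the low near end reach 18 mm above the table.
- tray_stop (a point): middle of the foot of the raised end board's inner face (tray x +125 mm, y 0), at lane floor height; the board spans all lanes and its top is 34 mm above the table. The props' top ends are to rest against this face.
- prop_a: first tall prop: cream kiln prop, a square post 38 x 38 x 160 mm, about 0.36 kg (0.25 to 0.47), loose, a dark hole in each end. It starts upright near the low end of one lane, within 3 degrees of square to it. Origin: middle of its foot; z runs from foot to top. Pushed near the top it rocks over its foot edge without sliding and falls by itself once the top has gone about 40 mm.
- prop_a_top (a point): centre of the top end of prop_a, 160 mm from its foot
- prop_b: second tall prop: cream kiln prop, a square post 38 x 38 x 160 mm, about 0.36 kg (0.25 to 0.47), loose, a dark hole in each end. It starts upright near the low end of one lane, within 3 degrees of square to it. Origin: middle of its foot; z runs from foot to top. Pushed near the top it rocks over its foot edge without sliding and falls by itself once the top has gone about 40 mm.
- prop_b_top (a point): centre of the top end of prop_b, 160 mm from its foot
- prop_short: short kiln prop of the same cream material and section, 38 x 38 x 80 mm tall, standing loose in the remaining lane near its low end; to be left standing. Origin: middle of its foot, z up.
- mug: bisque clay mug, 76 mm across plus a handle, 85 mm tall, standing to the left (+y) of the tray; leave alone. Origin: centre of its underside.
- dish: bisque clay bowl, 130 mm across, 40 mm tall, to the right (-y) of the tray; leave alone. Origin: centre of its underside.
- jar: white jar with a lid, 60 mm across, 80 mm tall, to the right (-y) of the tray and nearer the robot; leave alone. Origin: centre of its underside.
There are look-alikes about, which are no part of the job. Leave any purple or turquoise look-alike of the prop_b alone.

How it is judged:
At the end, for the whole second after the job is handed in: Both tall props lie at rest flat in their own lanes (within 6 degrees of level, 8 of the lane), top ends towards the raised board and at most 11 mm short of it; the short prop stands within 15 mm, mug, dish and jar within 20 mm of their starts (angle between prop_a's own z axis and vertical between 1.47 and 1.67 rad and height (world z) of prop_a between 0.018 and 0.034 m and x of each of prop_a_top, prop_b_top in the frame of tray above 0.114 m and angle between the z axis of each of prop_a, prop_b and the x axis of tray, either way round below 0.15 rad and distance of each of prop_a, prop_b from where it was at the start of the episode below 0.076 m and linear speed of each of prop_a, prop_b below 0.02 m/s and angle between prop_b's own z axis and vertical between 1.47 and 1.67 rad and height (world z) of prop_b between 0.018 and 0.034 m and angle between each of prop_short, mug, dish, jar's own z axis and vertical below 0.1 rad and distance of prop_short from where it was at the start of the episode below 0.015 m and distance of each of mug, dish, jar from where it was at the start of the episode below 0.02 m); the robot touches nothing.
It fails at once if a tall prop is lifted: the middle of its foot rises more than 60 mm above the table (height (world z) of any of prop_a, prop_b above 0.06 m).
It fails at once if the short prop is lifted, tipped or moved more than 15 mm (distance of prop_short from where it was at the start of the episode above 0.015 m or angle between prop_short's own z axis and vertical above 0.3 rad).
It fails at once if the mug, the dish or the jar is moved more than 20 mm or tipped (distance of any of mug, dish, jar from where it was at the start of the episode above 0.02 m or angle between any of mug, dish, jar's own z axis and vertical above 0.3 rad).
It also fails if it takes over 51 s, if anything falls off the work surface, if the arm or the gripper's body presses on something with over 40 N, if the wrist force passes 120 N, or if a joint passes its speed limit or range.

ROBOT

A 6-joint arm with a two-finger parallel gripper is mounted at the origin on the work surface. World frame = base frame: x ahead of the robot, y to its left, z up, the work surface at z = 0. Lengths are in m, angles in rad, forces in N, time in s.
With the tool pointing down it reaches from about 0.3 to 0.775 m from the base axis. Payload 14.6 kg.
Tool frame: the origin (TCP) lies between the finger pads; the fingertips stand 25 mm ahead of it and the grasp point (between the pads) lies 6 mm ahead of it (finger_overhang is the distance from the TCP to the fingertips, in m); z points along the fingers, y is the line along which they close (so a half turn about z gives the same grasp; the last joint's range is limited). The gripper opens to 85 mm and grips with 20 to 120 N. Pads are 22 mm wide; open, the fingers measure 114 mm over their backs; the gripper's body (76 mm by 85 mm) begins 54 mm behind the grasp point. The pads swing forward as they close: fully open they stand 13 mm farther back than shut.
Start: joints at [1.155, 0.3, 1.521, -0, 1.321, -0.067], TCP at [0.188, 0.517, 0.228] pointing down, gripper open.
Joint ranges: [-3.03, 3.03], [-0.79, 2.21], [0.23, 2.52], [-1.04, 4.18], [0, 3.07], [-2.55, 2.55]. Speed limits (rad/s): [2.22, 2.22, 2.57, 3.14, 3.14, 3.14].

INTERFACE

Orientations are given as [roll, pitch, yaw] about the fixed x, y, z axes, in that order (R = Rz(yaw) Ry(pitch) Rx(roll)).
In Python, from bench import * gives the robot as it stands.
- The arm moves only by the shell command python3 -m handwheel 'ROWS' [FORCE]. ROWS is JSON, a list of rows, each a list of 5 numbers: the gripper's target within -1 to 1 (fully open at 1, half-way at 0, shut at -1), then the shift along the tool's x, y, z in mm, then the turn about the tool's z in rad. In form: [[fingers, x, y, z, turn], ...]. A call has 1 to 5 rows; each row shifts and turns the commanded pose from where the row before left it, along the tool's axes as they then stand; what a row does not reach is not made up. A row lasts 1/10 s, in which the tool goes at most 50 mm and 8.59 degrees, less where a joint would pass 70% of its speed; a pose out of reach is approached as far as the arm can. A call with a gripper value outside its range is refused whole. The fingers move at their own pace and stop on an object; FORCE is the grip in N (left out, the last holds). Time passes only in rows, so rows that do not move let the fingers close. It gives the time, the measured TCP pose, the force, the opening and the grip force at its end, in the units of the state.
- get_state(): the state, without advancing time (a new reading comes with each control period).
- snapshot(name): name is "scene" or "top" or "wrist"; returns a dict with "img" (480x640x3 uint8, blue, green, red), "fx", "fy", "cx", "cy" (pixels), "R" (3x3) and "t" (3): a world point X has camera coordinates R X + t. Camera axes: x right, y down, z forward; pixel columns grow to the right and rows downward; lengths in m; the calibration is good to about 2 mm. A picture is of the moment at which its call begins. There is no depth.
- job_done(): hands the job in; it is judged then, once.
The state is a dict: "time_s": time; "joint_pos": joint angles; "qd": joint speeds; "tau": joint torques, N m; "tool_pos": TCP position; "tool_rot": TCP orientation; "ft_force": force on the tool from outside, world axes, zero at the start; "wrist_torque": the same for the moment, N m; "grip_width": finger opening in m; "finger_force": force on a finger pad.
Only numpy, scipy, OpenCV 4.12 (cv2) and the standard library are available. Lean on these libraries where they do the work, as an engineer would, in place of code of your own. Each camera call takes 0.05 s, during which the arm holds its last target. There are 200 camera calls.

## Working session

There is one attempt and no reset: what is moved stays moved. The work goes in short steps, Python scripts to look and compute and a shell command to move; the robot and the scene stay as the last step left them, time stands still between calls to the robot, and variables do not carry over. Pictures are saved under pics/ and viewed, at most 10 in all, crops included, and the job is handed in when it is done.

```bash
mkdir -p pics; ls
python3 - <<'E'
from bench import *
import cv2,numpy as np
for n in ("scene","top"):
    s=snapshot(n); cv2.imwrite(f"pics/{n}0.png",s["img"])
    print(n,s["fx"],s["fy"],s["cx"],s["cy"],np.round(s["R"],4).tolist(),np.round(s["t"],4).tolist())
print(get_state())
E
```

```text
pics
scene 485.94011585233386 485.94011585233386 308.9494649421095 239.2743125449264 [[-0.0381, 0.9992, -0.0142], [0.7171, 0.0174, -0.6968], [-0.696, -0.0367, -0.7171]] [0.0123, -0.3274, 1.4863]
top 510.1838250913332 510.1838250913332 321.1530677757256 239.79080368888174 [[0.0519, -0.9987, 0.0022], [-0.9752, -0.0511, -0.2154], [0.2153, 0.009, -0.9765]] [-0.0023, 0.5809, 0.9977]
{'time_s': 0.1, 'joint_pos': array([ 1.15539631e+00,  3.00461528e-01,  1.52153700e+00, -1.98930019e-05,
        1.32069759e+00, -6.65880326e-02]), 'qd': array([-0.00061837,  0.0011221 , -0.00283237,  0.00080197,  0.00240231,
        0.00011428]), 'tau': array([ 3.28233451e-03, -5.44374061e+01, -3.62369013e+01, -6.62331331e-05,
        3.01877277e-03, -8.38407982e-05]), 'tool_pos': array([0.18789223, 0.51667716, 0.22744521]), 'tool_rot': array([-3.14049035e+00, -5.41975923e-05,  2.79278558e+00]), 'ft_force': array([-0.21334472, -0.16600646,  0.06660773]), 'wrist_torque': array([ 0.05488802,  0.00624757, -0.04160888]), 'finger_force': 0.0, 'grip_width': 0.08551366379425812}
```

View pics/top0.png

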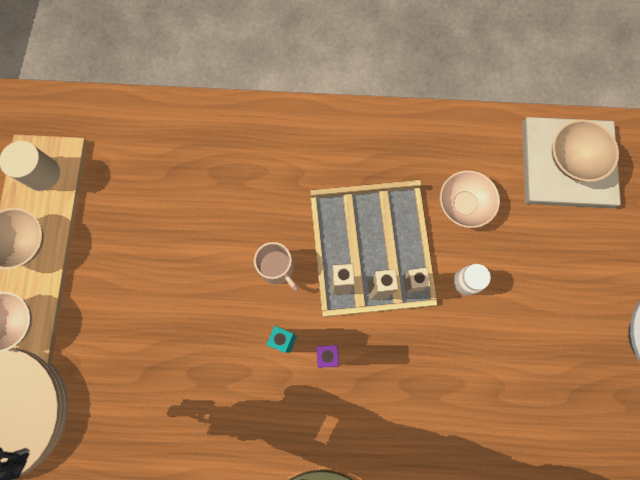

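View pics/scene0.png

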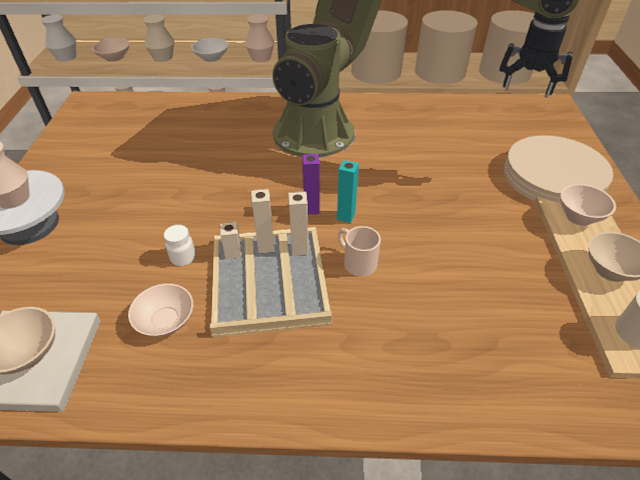

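The top view shows tall props in the left lane (hole at 343,273) and the middle lane (387,280). The short prop is in the right lane (420,278), the tray corners are at (312,190), (420,183), (436,305) and (324,314), and the purple and turquoise posts stand on the near side. In the scene view, the middle prop's hole is at (261,195) and the left one's at (298,198).

```bash
cat > h.py <<'E'
from bench import *
import cv2,numpy as np
def K(s): return np.array([[s["fx"],0,s["cx"]],[0,s["fy"],s["cy"]],[0,0,1]])
def ray(s,p):
    R=np.array(s["R"]);t=np.array(s["t"])
    return -R.T@t, R.T@np.linalg.inv(K(s))@np.array([*p,1.])
def plane(s,p,z):
    c,d=ray(s,p); return c+d*(z-c[2])/d[2]
def tri(s1,p1,s2,p2):
    P=[K(s)@np.c_[s["R"],s["t"]] for s in(s1,s2)]
    X=cv2.triangulatePoints(P[0],P[1],np.float64(p1).reshape(2,1),np.float64(p2).reshape(2,1))[:,0]
    return X[:3]/X[3]
def blob(s,p,r=9,thr=75):
    x,y=map(int,p);g=s["img"].max(2)[y-r:y+r+1,x-r:x+r+1]
    m=(g<thr).astype(np.uint8);n,l,st,c=cv2.connectedComponentsWithStats(m)
    if n<2: return None
    i=1+np.argmin(np.hypot(*(c[1:]-r).T)+(st[1:,4]<6)*50);return c[i]+[x-r,y-r]
E
python3 - <<'E'
from h import *
T=snapshot("top");S=snapshot("scene")
for n,a,b,z in(("left",(343,273),(298,198),.168),("mid",(387,280),(261,195),.168),("short",(420,278),(229,228),.088)):
    pa,pb=blob(T,a),blob(S,b)
    print(n,pa,pb,tri(T,pa,S,pb).round(4),plane(T,pa,z).round(4))
for n,a,z in (("FL",(312,190),.034),("FR",(420,182.5),.034),("NR",(436,304),.018),("NL",(324,314),.018)):
    print(n,plane(T,a,z).round(4))
for n,a,b in (("purple",(328,356),(311,158)),("turq",(280,339),(348,163))):
    pa,pb=blob(T,a),blob(S,b)
    print(n,pa,pb, tri(T,a if pa is None else pa,S,b if pb is None else pb).round(3))
big=cv2.resize(T["img"][170:330,240:440],(800,640),interpolation=cv2.INTER_CUBIC)[:600]
cv2.imwrite("pics/topcrop.png",big)
E
```

```text
Traceback (most recent call last):
  File "h.py", line 11, in tri
    X=cv2.triangulatePoints(P[0],P[1],np.float64(p1).reshape(2,1),np.float64(p2).reshape(2,1))[:,0]
                                      ~~~~~~~~~~~~~~~~~~~~~~^^^^^
ValueError: cannot reshape array of size 1 into shape (2,1)
```

```bash
sed -i 's/m=(g<thr)/thr=g.min()+.35*(float(g.max())-g.min());m=(g<thr)/; s/r=9/r=7/' h.py
python3 - <<'E'
from h import *
T=snapshot("top");S=snapshot("scene")
for n,a,b,z in(("left",(343,273),(298,198),.168),("mid",(387,280),(261,195),.168),("short",(420,278),(229,228),.088),("purple",(328,356),(311,158),.16),("turq",(280,339),(348,163),.16)):
    pa,pb=blob(T,a),blob(S,b)
    print(n,pa,pb,tri(T,pa,S,pb).round(4),plane(T,pa,z).round(4))
for n,a,z in (("FL",(312,190),.034),("FR",(420,182.5),.034),("NR",(436,304),.018),("NL",(324,314),.018)):
    print(n,plane(T,a,z).round(4))
big=cv2.resize(T["img"][175:325,240:440],(800,600),interpolation=cv2.INTER_CUBIC)
cv2.imwrite("pics/topcrop.png",big)
E
```

```text
left [343.16842105 274.09473684] [297.02325581 197.13953488] [ 0.4949 -0.0166  0.1663] [ 0.4947 -0.0168  0.168 ]
mid [386.3125  279.96875] [259.88372093 194.65116279] [ 0.4882 -0.0962  0.166 ] [ 0.4879 -0.0965  0.168 ]
short [419.12941176 277.57647059] [228.16666667 227.28571429] [ 0.508  -0.1715  0.0868] [ 0.5079 -0.1717  0.088 ]
purple [327.26315789 355.78947368] [310.175 158.15 ] [0.3465 0.0055 0.158 ] [0.3465 0.0051 0.16  ]
turq [279.42982456 338.57017544] [348.2195122  165.36585366] [0.3724 0.0935 0.158 ] [0.3724 0.093  0.16  ]
FL [0.697 0.054 0.034]
FR [ 0.7266 -0.1816  0.034 ]
NR [ 0.4642 -0.2211  0.018 ]
NL [0.431  0.0142 0.018 ]
```

View pics/topcrop.png

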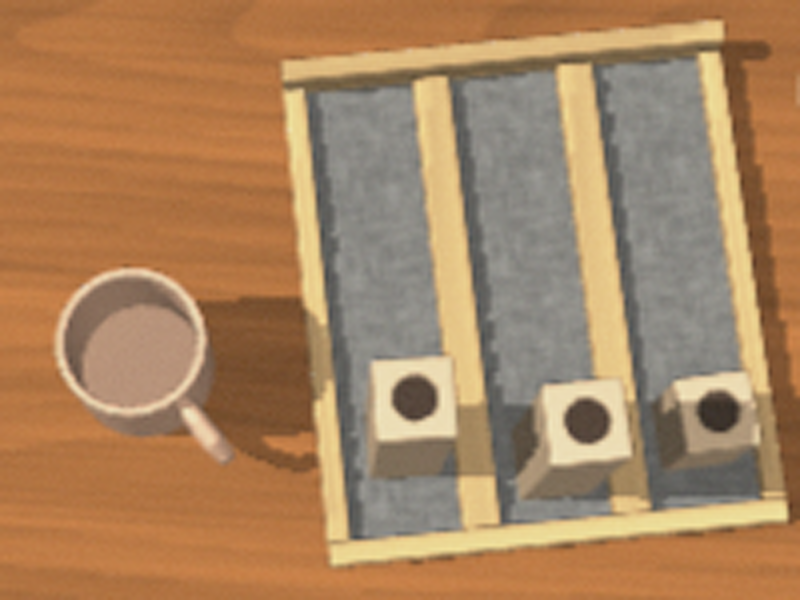

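The crop shows both tall props square to their lanes. The tops triangulate to z≈0.166, which matches 0.168, and the tray yaw is about 0.143. I'll add a helper that gives the tool-frame shift to a tray-frame target.

```bash
cat >> h.py <<'E'
C=np.array([.5797,-.0836]);Y=.143
U=np.array([[np.cos(Y),-np.sin(Y)],[np.sin(Y),np.cos(Y)]])
def totray(p): return U.T@(np.array(p)[:2]-C)
def shift(tx,ty,z):
    from scipy.spatial.transform import Rotation as Ro
    s=get_state();R=Ro.from_euler('xyz',s["tool_rot"]).as_matrix()
    d=np.array([*(C+U@[tx,ty]),z])-s["tool_pos"]
    yaw=s["tool_rot"][2]; e=(Y+np.pi-yaw+np.pi)%(2*np.pi)-np.pi
    print("now tray",totray(s["tool_pos"]).round(4),"z",s["tool_pos"][2].round(4),"shift mm",(R.T@d*1e3).round(1),"turn",round(-e,3),"F",s["ft_force"].round(1),"t",s["time_s"])
E
python3 -c "
from h import *
shift(-.13,.078,.24)"
```

```text
now tray [-0.3022  0.6501] z 0.2278 shift mm [-422. -423.  -12.] turn -0.492 F [-0.3  0.8  0.8] t 0.3
```

```bash
python3 -m handwheel '[[-1,-33,-33,-3,0],[-1,-33,-33,-3,0],[-1,-33,-33,-3,0],[-1,-33,-33,-3,0],[-1,-33,-33,0,0]]' 40
python3 -m handwheel '[[-1,-33,-33,0,0],[-1,-33,-33,0,0],[-1,-33,-33,0,0],[-1,-33,-33,0,0],[-1,-33,-33,0,0]]'
python3 -m handwheel '[[-1,-33,-33,0,0],[-1,-33,-33,0,0],[-1,0,0,0,-0.145],[-1,0,0,0,-0.145],[-1,0,0,0,-0.145]]'
python3 -m handwheel '[[-1,0,0,0,-0.057],[-1,0,0,0,0],[-1,0,0,0,0]]'
python3 -c "
from h import *
shift(-.13,.078,.175)"
```

```text
time_s: 0.8
tool_pos: [0.287, 0.3038, 0.2404]
tool_rot: [3.141, 0.0, 2.793]
ft_force: [1.6, 0.4, 0.6]
grip_width: 0.0123
finger_force: 0.0
time_s: 1.3
tool_pos: [0.3857, 0.0921, 0.2403]
tool_rot: [3.141, 0.001, 2.793]
ft_force: [1.1, 0.3, -0.4]
grip_width: -0.0001
finger_force: 0.0
time_s: 1.8
tool_pos: [0.4248, 0.0089, 0.2399]
tool_rot: [3.142, -0.0, -3.051]
ft_force: [0.1, 0.4, -0.1]
grip_width: 0.0
finger_force: 0.0
time_s: 2.1
tool_pos: [0.4248, 0.0094, 0.24]
tool_rot: [-3.142, 0.0, -3.0]
ft_force: [-0.3, 0.1, 0.2]
grip_width: 0.0004
finger_force: 0.0
now tray [-0.1401  0.1141] z 0.24 shift mm [-10.2 -36.1  65. ] turn -0.002 F [-0.3  0.1  0.2] t 2.1
```

```bash
python3 -m handwheel '[[-1,0,-36,0,0],[-1,0,0,35,0],[-1,0,0,30,0],[-1,0,0,0,0],[-1,0,0,0,0]]' | head -4
python3 - <<'E'
from h import *
shift(-.13,.078,.175)
cv2.imwrite("pics/s1.png",cv2.resize(snapshot("scene")["img"][100:340,180:420],(600,600)))
E
```

```text
time_s: 2.6
tool_pos: [0.4302, -0.0262, 0.1758]
tool_rot: [3.142, -0.0, -2.999]
ft_force: [0.6, -0.2, 0.5]
now tray [-0.1398  0.0781] z 0.1758 shift mm [-9.8 -0.1  0.8] turn -0.001 F [ 0.6 -0.2  0.5] t 2.6
```

View pics/s1.png

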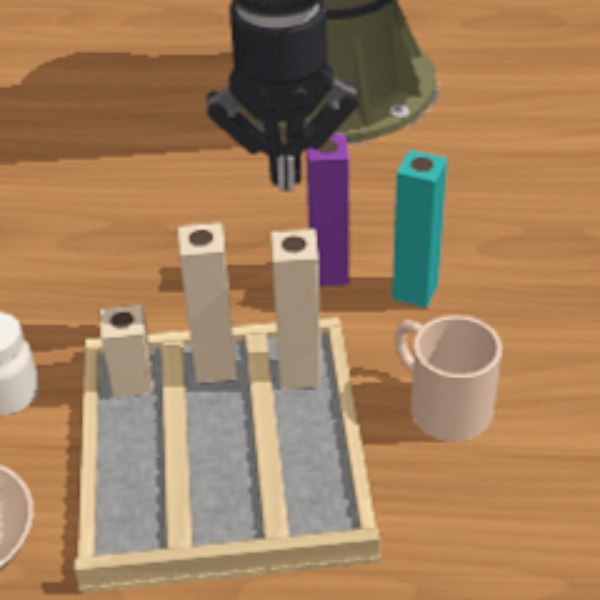

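The tool stands behind the left prop at crop (286,180), in line with it. Closed, the finger linkages spread wide, so I'll turn the tool 90° for the low pushes. First I'll topple this prop.

```bash
python3 -m handwheel '[[-1,-12,0,0,0],[-1,-12,0,0,0],[-1,-8,0,0,0],[-1,-8,0,0,0],[-1,-8,0,0,0]]' | head -4
python3 -m handwheel '[[-1,-8,0,0,0],[-1,-8,0,0,0],[-1,-8,0,0,0],[-1,-6,0,0,0],[-1,0,0,0,0]]'| head -4
python3 - <<'E'
from h import *
shift(-.06,.078,.175)
T=snapshot("top");cv2.imwrite("pics/t2.png",cv2.resize(T["img"][175:325,240:440],(800,600)))
E
```

```text
time_s: 3.15
tool_pos: [0.4782, -0.0192, 0.1749]
tool_rot: [3.142, -0.0, -2.998]
ft_force: [-0.8, 0.5, -0.2]
time_s: 3.65
tool_pos: [0.5077, -0.015, 0.1749]
tool_rot: [-3.142, -0.0, -2.998]
ft_force: [0.3, 0.3, -0.3]
now tray [-0.0615  0.0781] z 0.1749 shift mm [-1.5 -0.1 -0.1] turn 0.0 F [ 0.3  0.3 -0.3] t 3.65
```

View pics/t2.png

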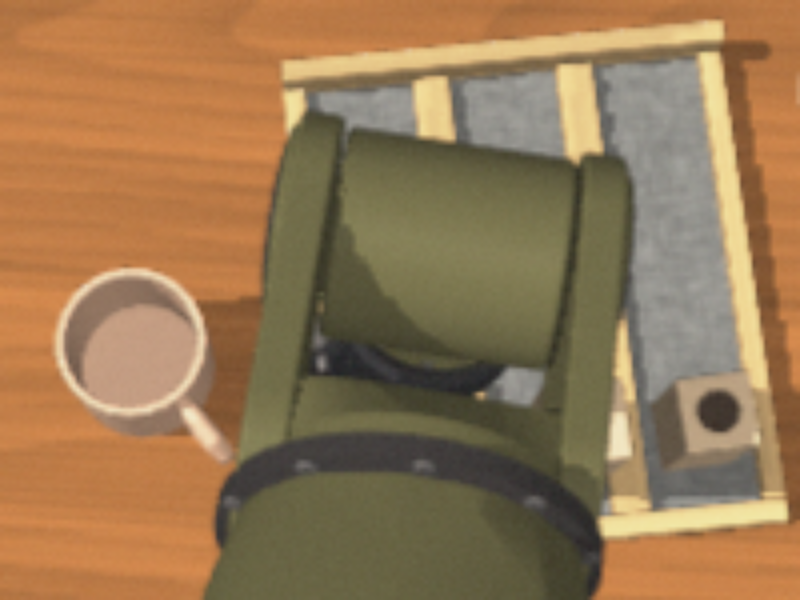

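The arm hides the prop in this view, so I'll back off, move behind the middle prop and check with the scene camera.

```bash
python3 -m handwheel '[[-1,40,0,0,0],[-1,42,0,0,0],[-1,0,-40,0,0],[-1,0,-38,0,0],[-1,0,0,0,0]]' | head -4
python3 - <<'E'
from h import *
shift(-.145,.0006,.175)
cv2.imwrite("pics/s2.png",cv2.resize(snapshot("scene")["img"][100:340,180:420],(600,600)))
E
```

```text
time_s: 4.2
tool_pos: [0.437, -0.107, 0.1753]
tool_rot: [-3.141, 0.001, -3.001]
ft_force: [-0.1, -0.0, -0.2]
now tray [-0.1445 -0.0028] z 0.1753 shift mm [0.5 3.4 0.3] turn -0.003 F [-0.1 -0.  -0.2] t 4.2
```

View pics/s2.png

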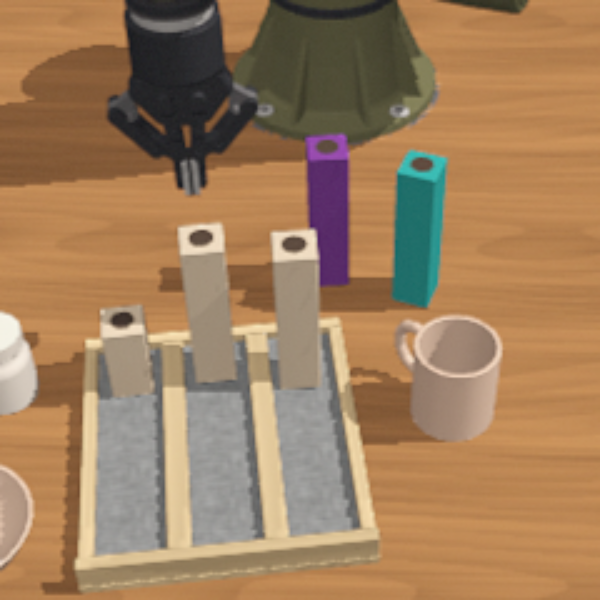

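Both tall props are still upright: the left one rocked back, as the push stopped just short. The tool is now behind the middle prop, so I'll push that one about 20 mm further.

```bash
python3 -m handwheel '[[-1,-10,3,0,0],[-1,-10,0,0,0],[-1,-10,0,0,0],[-1,-8,0,0,0],[-1,-8,0,0,0]]' | head -4
python3 -m handwheel '[[-1,-8,0,0,0],[-1,-8,0,0,0],[-1,-8,0,0,0],[-1,-8,0,0,0],[-1,-8,0,0,0]]'| head -4
python3 -m handwheel '[[-1,-8,0,0,0],[-1,-8,0,0,0],[-1,-8,0,0,0],[-1,0,0,0,0],[-1,0,0,0,0]]'| head -4
python3 - <<'E'
from h import *
shift(-.14,.078,.175)
cv2.imwrite("pics/s3.png",cv2.resize(snapshot("scene")["img"][100:340,180:420],(600,600)))
E
```

```text
time_s: 4.75
tool_pos: [0.483, -0.094, 0.1748]
tool_rot: [3.141, -0.0, -2.998]
ft_force: [0.2, 0.6, 0.2]
time_s: 5.25
tool_pos: [0.5225, -0.0887, 0.175]
tool_rot: [-3.142, 0.0, -2.998]
ft_force: [-0.1, 0.4, -0.1]
time_s: 5.75
tool_pos: [0.5455, -0.0853, 0.1748]
tool_rot: [3.141, -0.0, -2.998]
ft_force: [0.1, 0.4, -0.4]
now tray [-0.0341  0.0032] z 0.1748 shift mm [ 1.059e+02  7.490e+01 -1.000e-01] turn 0.0 F [ 0.1  0.4 -0.4] t 5.75
```

View pics/s3.png

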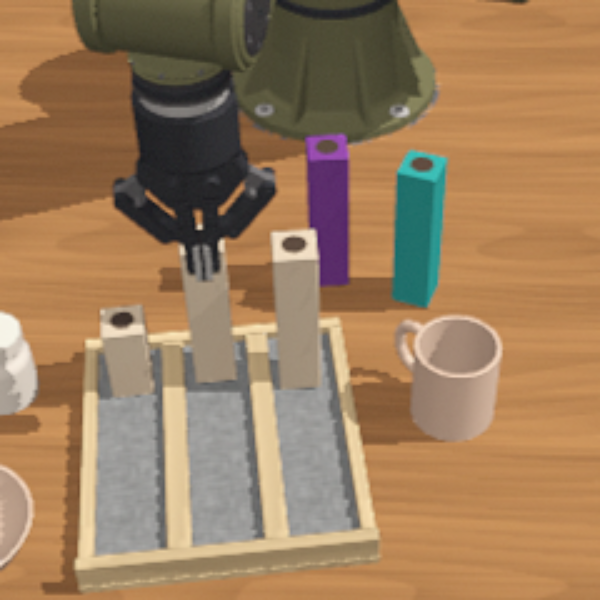

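The tool has passed over the middle prop, with its tips at crop (203,280), so they are higher than assumed. I'll measure their actual height.

Run:
```python
from h import *
st=get_state();S=snapshot("scene");p=st["tool_pos"]
for z in (.14,.15,.16,.17,.18,.19,.2):
    c=np.array(S["R"])@[p[0],p[1],z]+S["t"];q=K(S)@c/c[2];print(z,q[:2].round(1))
try: print(finger_overhang)
except Exception as e: print(e)
W=snapshot("wrist");print(np.round(-np.array(W["R"]).T@W["t"]-p,3), np.round(W["R"],2).tolist())
# prop hole heights re-check
```

```text
0.14 [262.9 222.2]
0.15 [262.5 218.7]
0.16 [262.1 215.2]
0.17 [261.7 211.6]
0.18 [261.2 207.9]
0.19 [260.8 204.2]
0.2 [260.4 200.5]
0.025
[-0.074 -0.011  0.145] [[-0.14, 0.99, 0.0], [0.95, 0.14, 0.29], [0.29, 0.04, -0.96]]
```

Tip height by the image is about 0.17, so the tips reach only about 5 mm beyond the TCP rather than 25. I'll lift, back off, go 25 mm lower and check again.

```bash
python3 -m handwheel '[[-1,0,0,-15,0],[-1,40,0,-5,0],[-1,40,0,0,0],[-1,31,0,0,0],[-1,0,0,0,0]]' | head -4
python3 -m handwheel '[[-1,0,-2,20,0],[-1,0,0,25,0],[-1,0,0,0,0],[-1,0,0,0,0]]' | head -4
python3 - <<'E'
from h import *
shift(-.14,.0006,.15)
S=snapshot("scene");p=get_state()["tool_pos"]
for z in (.12,.13,.14,.15,.16):
    c=np.array(S["R"])@[p[0],p[1],z]+S["t"];q=K(S)@c/c[2];print(z,q[:2].round(1))
cv2.imwrite("pics/s4.png",cv2.resize(S["img"][120:270,190:340],(600,600)))
E
```

```text
time_s: 6.4
tool_pos: [0.4331, -0.1015, 0.1953]
tool_rot: [-3.141, 0.0, -3.0]
ft_force: [0.4, 0.2, -0.0]
time_s: 6.8
tool_pos: [0.4363, -0.1032, 0.1505]
tool_rot: [3.141, -0.0, -2.998]
ft_force: [0.6, -0.4, 0.7]
now tray [-0.1448  0.001 ] z 0.1505 shift mm [-4.8 -0.4  0.5] turn 0.0 F [ 0.6 -0.4  0.7] t 6.8
0.12 [260.7 195.2]
0.13 [260.3 191.8]
0.14 [260.  188.4]
0.15 [259.6 184.9]
0.16 [259.2 181.4]
```

View pics/s4.png

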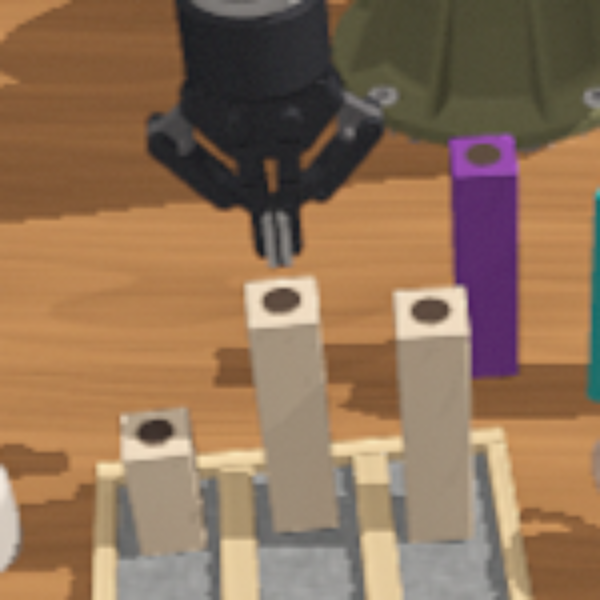

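The tips are at crop (277,265), which gives z≈0.147. So at this TCP height they are about 20 mm below the prop tops and clearly behind the middle prop. Pushing now.

```bash
python3 -m handwheel '[[-1,-10,0,0,0],[-1,-10,0,0,0],[-1,-8,0,0,0],[-1,-8,0,0,0],[-1,-8,0,0,0]]' | sed -n '2p;4p'
python3 -m handwheel '[[-1,-8,0,0,0],[-1,-8,0,0,0],[-1,-8,0,0,0],[-1,0,0,0,0]]'| sed -n '2p;4p'
python3 - <<'E'
from h import *
shift(-.14,.0006,.15)
S=snapshot("scene")
cv2.imwrite("pics/s5.png",cv2.resize(S["img"][100:340,180:420],(600,600)))
print(blob(S,(260,195)))
E
```

```text
tool_pos: [0.4803, -0.0967, 0.15]
ft_force: [-0.8, -0.5, 0.5]
tool_pos: [0.504, -0.0933, 0.1499]
ft_force: [-0.5, 1.4, -0.4]
now tray [-0.0763  0.0011] z 0.1499 shift mm [63.7 -0.5 -0.1] turn 0.0 F [-0.5  1.4 -0.4] t 7.75
[259.74305556 193.47222222]
```

```bash
cat >> h.py <<'E'
def lane(ty,S=None):
    # colour (warmth r-b, brightness) along lane at prop-top height .046
    S=S or snapshot("scene");o=[]
    for tx in np.arange(-.12,.1301,.01):
        X=np.array([*(C+U@[tx,ty]),.046]);c=np.array(S["R"])@X+S["t"];q=(K(S)@c/c[2])[:2]
        b=S["img"][int(q[1]+.5),int(q[0]+.5)].astype(int);o.append((round(tx*1e3),b[2]-b[0],b.max()))
    print(ty,o)
E
python3 -m handwheel '[[-1,-8,0,0,0],[-1,-8,0,0,0],[-1,-6,0,0,0],[-1,0,0,0,0],[-1,0,0,0,0]]'| sed -n '2p;4p'
python3 - <<'E'
from h import *
S=snapshot("scene");lane(0,S);lane(.078,S)
cv2.imwrite("pics/s6.png",cv2.resize(S["img"][100:340,180:420],(600,600)))
E
```

```text
tool_pos: [0.525, -0.0903, 0.1498]
ft_force: [0.3, 0.0, 0.3]
0 [(-120, np.int64(106), np.int64(193)), (-110, np.int64(110), np.int64(199)), (-100, np.int64(70), np.int64(249)), (-90, np.int64(59), np.int64(161)), (-80, np.int64(0), np.int64(156)), (-70, np.int64(1), np.int64(150)), (-60, np.int64(44), np.int64(198)), (-50, np.int64(45), np.int64(239)), (-40, np.int64(45), np.int64(239)), (-30, np.int64(45), np.int64(238)), (-20, np.int64(45), np.int64(238)), (-10, np.int64(46), np.int64(239)), (0, np.int64(44), np.int64(239)), (10, np.int64(45), np.int64(239)), (20, np.int64(45), np.int64(239)), (30, np.int64(45), np.int64(239)), (40, np.int64(45), np.int64(239)), (50, np.int64(44), np.int64(239)), (60, np.int64(45), np.int64(239)), (70, np.int64(45), np.int64(239)), (80, np.int64(45), np.int64(239)), (90, np.int64(43), np.int64(231)), (100, np.int64(14), np.int64(50)), (110, np.int64(21), np.int64(75)), (120, np.int64(2), np.int64(160)), (130, np.int64(1), np.int64(159))]
0.078 [(-120, np.int64(38), np.int64(162)), (-110, np.int64(38), np.int64(161)), (-100, np.int64(39), np.int64(160)), (-90, np.int64(38), np.int64(161)), (-80, np.int64(38), np.int64(160)), (-70, np.int64(40), np.int64(161)), (-60, np.int64(37), np.int64(160)), (-50, np.int64(37), np.int64(158)), (-40, np.int64(37), np.int64(159)), (-30, np.int64(38), np.int64(160)), (-20, np.int64(11), np.int64(121)), (-10, np.int64(3), np.int64(151)), (0, np.int64(1), np.int64(153)), (10, np.int64(2), np.int64(160)), (20, np.int64(3), np.int64(154)), (30, np.int64(2), np.int64(154)), (40, np.int64(3), np.int64(152)), (50, np.int64(3), np.int64(154)), (60, np.int64(3), np.int64(152)), (70, np.int64(3), np.int64(153)), (80, np.int64(3), np.int64(157)), (90, np.int64(2), np.int64(154)), (100, np.int64(2), np.int64(154)), (110, np.int64(4), np.int64(157)), (120, np.int64(2), np.int64(156)), (130, np.int64(3), np.int64(161))]
```

The middle prop has fallen and lies from tray x −65 to +95 mm, 160 mm long as it should be. Now the left one.

```bash
python3 -m handwheel '[[-1,42,0,0,0],[-1,43,0,0,0],[-1,0,39,0,0],[-1,0,38,0,0],[-1,0,0,0,0]]' | sed -n '2p;4p'
python3 -m handwheel '[[-1,-10,0,0,0],[-1,-10,0,0,0],[-1,-10,0,0,0],[-1,-10,0,0,0],[-1,-8,0,0,0]]' | sed -n '2p;4p'
python3 -m handwheel '[[-1,-8,0,0,0],[-1,-8,0,0,0],[-1,-8,0,0,0],[-1,-8,0,0,0],[-1,-8,0,0,0]]'| sed -n '2p;4p'
python3 -m handwheel '[[-1,-8,0,0,0],[-1,-8,0,0,0],[-1,0,0,0,0],[-1,0,0,0,0],[-1,0,0,0,0]]'| sed -n '2p;4p'
python3 - <<'E' | sed 's/np.int64//g'
from h import *
shift(-.14,.078,.2)
S=snapshot("scene");lane(.078,S)
E
```

```text
tool_pos: [0.4291, -0.0238, 0.1503]
ft_force: [0.7, -0.1, -0.3]
tool_pos: [0.4784, -0.0197, 0.1497]
ft_force: [-0.4, -0.6, 0.2]
tool_pos: [0.5177, -0.0136, 0.15]
ft_force: [0.5, -0.7, -0.3]
tool_pos: [0.5326, -0.0114, 0.15]
ft_force: [0.5, 0.1, 0.6]
now tray [-0.0363  0.0781] z 0.15 shift mm [ 1.037e+02 -1.000e-01 -5.000e+01] turn 0.0 F [0.5 0.1 0.6] t 10.35
0.078 [(-120, (77), (133)), (-110, (105), (193)), (-100, (69), (244)), (-90, (60), (161)), (-80, (-1), (155)), (-70, (1), (152)), (-60, (2), (152)), (-50, (2), (151)), (-40, (46), (242)), (-30, (45), (237)), (-20, (44), (237)), (-10, (45), (238)), (0, (46), (238)), (10, (44), (237)), (20, (45), (237)), (30, (46), (238)), (40, (45), (237)), (50, (45), (237)), (60, (44), (237)), (70, (45), (237)), (80, (45), (237)), (90, (46), (238)), (100, (45), (238)), (110, (45), (238)), (120, (38), (156)), (130, (16), (51))]
```

The left prop is down, from −45 to about +115 mm. Next: lift, back off, and turn the tool 90° for the low pushes.

```bash
python3 -m handwheel '[[-1,0,0,-40,0],[-1,25,0,0,0.14],[-1,26,0,0,0.14],[-1,0,0,0,0.145],[-1,0,0,0,0.145]]' | sed -n '2,3p'
python3 -m handwheel '[[-1,0,0,0,0.145],[-1,0,0,0,0.145],[-1,0,0,0,0.145],[-1,0,0,0,0.145],[-1,0,0,0,0.145]]' | sed -n '2,3p'
python3 -m handwheel '[[-1,0,0,0,0.145],[-1,0,0,0,0.13],[-1,0,0,0,0],[-1,0,0,0,0],[-1,0,0,0,0]]' | sed -n '2,3p'
python3 - <<'E'
from h import *
shift(-.088,.078,.04)
E
```

```text
tool_pos: [0.4816, -0.0151, 0.1905]
tool_rot: [3.141, 0.001, 2.709]
tool_pos: [0.4819, -0.0151, 0.1901]
tool_rot: [3.141, 0.0, 1.984]
tool_pos: [0.4821, -0.0151, 0.19]
tool_rot: [3.141, 0.0, 1.718]
now tray [-0.0869  0.0817] z 0.19 shift mm [ -3.7  -1.2 150. ] turn -1.567 F [-0.4 -1.1  0. ] t 11.9
```

```bash
python3 -m handwheel '[[-1,-4,0,40,0],[-1,0,0,40,0],[-1,0,0,40,0],[-1,0,0,20,0],[-1,0,0,0,0]]' | sed -n '2p;4p'
python3 -m handwheel '[[-1,0,0,8,0],[-1,0,0,8,0],[-1,0,0,0,0],[-1,0,0,0,0]]' | sed -n '2p;4p'
python3 - <<'E' | sed 's/np.int64//g'
from h import *
shift(-.088,.078,.034)
S=snapshot("scene");lane(.078,S)
cv2.imwrite("pics/s7.png",cv2.resize(S["img"][140:290,200:350],(600,600)))
E
```

```text
tool_pos: [0.4812, -0.0189, 0.0476]
ft_force: [-0.3, 0.4, 0.4]
tool_pos: [0.4829, -0.019, 0.0345]
ft_force: [0.2, 0.6, 0.4]
now tray [-0.0866  0.0777] z 0.0345 shift mm [ 0.3 -1.4  0.5] turn -1.57 F [0.2 0.6 0.4] t 12.8
0.078 [(-120, (2), (108)), (-110, (0), (112)), (-100, (1), (44)), (-90, (-2), (43)), (-80, (-1), (40)), (-70, (3), (156)), (-60, (1), (151)), (-50, (2), (150)), (-40, (46), (241)), (-30, (45), (236)), (-20, (44), (236)), (-10, (45), (236)), (0, (45), (236)), (10, (44), (237)), (20, (46), (237)), (30, (44), (236)), (40, (44), (236)), (50, (45), (237)), (60, (45), (237)), (70, (45), (237)), (80, (44), (236)), (90, (44), (236)), (100, (46), (237)), (110, (45), (237)), (120, (39), (157)), (130, (15), (49))]
```

View pics/s7.png

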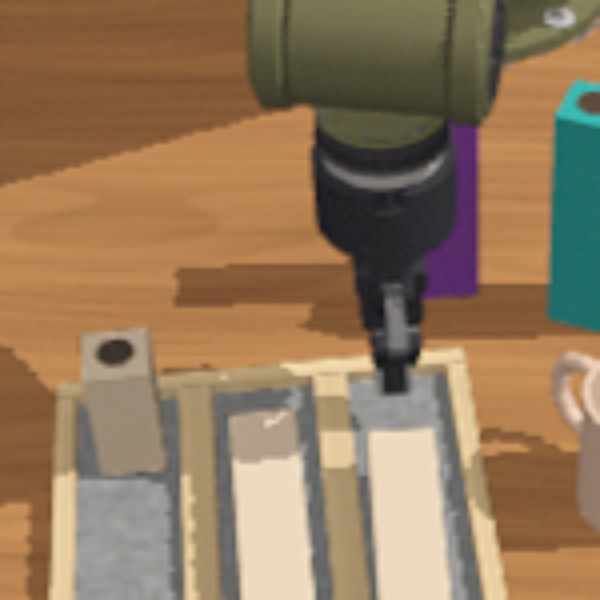

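The fingers are in the left lane at crop (397,390), behind the foot end, with no contact force. Pushing until the board resists.

```bash
python3 -m handwheel '[[-1,0,10,0,0],[-1,0,8,0,0],[-1,0,6,0,0],[-1,0,4,0,0],[-1,0,3,0,0]]' | sed -n '2p;4p'
python3 -m handwheel '[[-1,0,3,0,0],[-1,0,3,0,0]]' | sed -n '2p;4p'
python3 -m handwheel '[[-1,0,3,0,0],[-1,0,0,0,0]]' | sed -n '2p;4p'
python3 - <<'E' | sed 's/np.int64//g'
from h import *
shift(-.088,.078,.034)
S=snapshot("scene");lane(.078,S)
E
```

```text
tool_pos: [0.5133, -0.0145, 0.0338]
ft_force: [-3.9, -1.4, 3.8]
tool_pos: [0.5193, -0.0137, 0.0339]
ft_force: [-3.0, -1.0, 1.5]
tool_pos: [0.5223, -0.0133, 0.0339]
ft_force: [-2.6, -0.9, 1.2]
now tray [-0.0468  0.0778] z 0.0339 shift mm [  0.3 -41.2  -0.1] turn -1.57 F [-2.6 -0.9  1.2] t 13.75
0.078 [(-120, (-1), (43)), (-110, (0), (62)), (-100, (-1), (46)), (-90, (1), (101)), (-80, (1), (81)), (-70, (2), (115)), (-60, (2), (60)), (-50, (-3), (41)), (-40, (-3), (41)), (-30, (40), (168)), (-20, (44), (237)), (-10, (45), (237)), (0, (45), (237)), (10, (45), (237)), (20, (45), (237)), (30, (45), (237)), (40, (44), (237)), (50, (45), (237)), (60, (45), (237)), (70, (45), (237)), (80, (45), (237)), (90, (45), (237)), (100, (45), (237)), (110, (45), (237)), (120, (45), (238)), (130, (38), (158))]
```

```bash
python3 -m handwheel '[[-1,0,2,0,0],[-1,0,0,0,0]]' | sed -n '2p;4p'
python3 -m handwheel '[[-1,0,2,0,0],[-1,0,0,0,0]]' | sed -n '2p;4p'
python3 -m handwheel '[[-1,0,2,0,0],[-1,0,0,0,0]]' | sed -n '2p;4p'
```

```text
tool_pos: [0.5229, -0.0132, 0.0337]
ft_force: [-14.2, -2.4, 7.1]
tool_pos: [0.5233, -0.0131, 0.0335]
ft_force: [-27.0, -5.4, 16.1]
tool_pos: [0.5237, -0.013, 0.0334]
ft_force: [-40.8, -7.7, 25.7]
```

The force rise shows the left prop is against the board. Backing off and moving to the middle lane.

```bash
python3 -m handwheel '[[-1,0,-26,0,0],[-1,0,-25,0,0],[-1,0,0,-40,0],[-1,0,0,-40,0],[-1,-40,0,0,0]]' | sed -n '2p;4p'
python3 -m handwheel '[[-1,-38,0,0,0],[-1,0,0,0,0],[-1,0,0,0,0]]' | sed -n '2p;4p'
python3 - <<'E' | sed 's/np.int64//g'
from h import *
shift(-.102,.001,.034)
S=snapshot("scene");lane(.0,S)
E
```

```text
tool_pos: [0.4859, -0.0578, 0.1191]
ft_force: [1.0, -0.1, -0.6]
tool_pos: [0.4891, -0.0974, 0.114]
ft_force: [0.4, 0.4, -0.0]
now tray [-0.0917 -0.0007] z 0.114 shift mm [  1.8 -10.4  80. ] turn -1.571 F [ 0.4  0.4 -0. ] t 15.2
0.0 [(-120, (106), (192)), (-110, (111), (198)), (-100, (71), (247)), (-90, (60), (159)), (-80, (-1), (154)), (-70, (0), (147)), (-60, (45), (238)), (-50, (45), (237)), (-40, (45), (236)), (-30, (45), (237)), (-20, (45), (237)), (-10, (45), (237)), (0, (46), (238)), (10, (45), (238)), (20, (45), (238)), (30, (44), (237)), (40, (46), (238)), (50, (45), (237)), (60, (45), (237)), (70, (45), (238)), (80, (44), (237)), (90, (44), (230)), (100, (13), (48)), (110, (21), (74)), (120, (1), (158)), (130, (1), (159))]
```

```bash
python3 -m handwheel '[[-1,2,-10,0,0],[-1,0,0,35,0],[-1,0,0,30,0],[-1,0,0,15,0],[-1,0,0,0,0]]' | sed -n '2p;4p'
python3 -m handwheel '[[-1,0,8,0,0],[-1,0,6,0,0],[-1,0,5,0,0],[-1,0,5,0,0],[-1,0,5,0,0]]' | sed -n '2p;4p'
python3 -m handwheel '[[-1,0,5,0,0],[-1,0,5,0,0],[-1,0,5,0,0],[-1,0,3,0,0],[-1,0,0,0,0]]' | sed -n '2p;4p'
python3 -c "
from h import *
shift(-.045,.001,.034)"
```

```text
tool_pos: [0.4771, -0.0953, 0.0323]
ft_force: [0.9, -0.3, 0.0]
tool_pos: [0.5076, -0.0922, 0.0347]
ft_force: [-8.2, -1.9, 9.6]
tool_pos: [0.5257, -0.0897, 0.0347]
ft_force: [-4.9, -0.3, 7.2]
now tray [-0.0543  0.0017] z 0.0347 shift mm [-0.7  9.3  0.7] turn -1.57 F [-4.9 -0.3  7.2] t 16.75
```

```bash
python3 -m handwheel '[[-1,0,3,0,0],[-1,0,3,0,0],[-1,0,0,0,0]]' | sed -n '2p;4p'
python3 -m handwheel '[[-1,0,2,0,0],[-1,0,0,0,0]]' | sed -n '2p;4p'
python3 -m handwheel '[[-1,0,2,0,0],[-1,0,0,0,0]]' | sed -n '2p;4p'
python3 -m handwheel '[[-1,0,2,0,0],[-1,0,0,0,0]]' | sed -n '2p;4p'
```

```text
tool_pos: [0.5316, -0.0888, 0.0347]
ft_force: [-4.8, -0.9, 6.1]
tool_pos: [0.5334, -0.0886, 0.0347]
ft_force: [-6.1, -1.8, 7.8]
tool_pos: [0.5349, -0.0883, 0.0347]
ft_force: [-10.3, -1.5, 10.8]
tool_pos: [0.5354, -0.0882, 0.0345]
ft_force: [-22.9, -3.7, 18.0]
```

Both props are against the board. I'll withdraw and check.

```bash
python3 -m handwheel '[[-1,0,-20,0,0],[-1,0,-15,0,0],[-1,0,0,-45,0],[-1,0,0,-45,0],[-1,0,0,-45,0]]' | sed -n '2p;4p'
python3 -m handwheel '[[-1,0,-45,-30,0],[-1,0,-45,0,0],[-1,0,-40,0,0],[-1,0,0,0,0],[-1,0,0,0,0]]' | sed -n '2p;4p'
python3 - <<'E' | sed 's/np.int64//g'
from h import *
S=snapshot("scene");lane(0,S);lane(.078,S)
T=snapshot("top")
a=cv2.resize(S["img"][130:340,170:390],(400,382));b=cv2.resize(T["img"][160:330,240:500],(400,262))
cv2.imwrite("pics/end.png",np.hstack([a,cv2.copyMakeBorder(b,0,120,0,0,cv2.BORDER_CONSTANT)]))
E
```

```text
tool_pos: [0.5025, -0.0928, 0.1711]
ft_force: [-0.2, 0.8, -0.5]
tool_pos: [0.3775, -0.1114, 0.1976]
ft_force: [-0.2, -0.5, 0.1]
0 [(-120, (105), (191)), (-110, (109), (196)), (-100, (71), (245)), (-90, (58), (158)), (-80, (0), (154)), (-70, (1), (150)), (-60, (4), (149)), (-50, (2), (149)), (-40, (2), (156)), (-30, (24), (180)), (-20, (46), (236)), (-10, (45), (235)), (0, (45), (235)), (10, (45), (236)), (20, (45), (235)), (30, (46), (236)), (40, (44), (236)), (50, (45), (236)), (60, (45), (236)), (70, (45), (236)), (80, (45), (236)), (90, (44), (235)), (100, (45), (235)), (110, (45), (236)), (120, (45), (236)), (130, (39), (158))]
0.078 [(-120, (76), (130)), (-110, (108), (192)), (-100, (69), (242)), (-90, (59), (159)), (-80, (0), (153)), (-70, (2), (150)), (-60, (3), (151)), (-50, (2), (149)), (-40, (2), (158)), (-30, (34), (204)), (-20, (46), (236)), (-10, (46), (235)), (0, (46), (236)), (10, (45), (236)), (20, (45), (236)), (30, (45), (236)), (40, (45), (236)), (50, (45), (236)), (60, (44), (235)), (70, (44), (235)), (80, (45), (235)), (90, (45), (236)), (100, (45), (236)), (110, (45), (236)), (120, (45), (236)), (130, (38), (159))]
```

View pics/end.png

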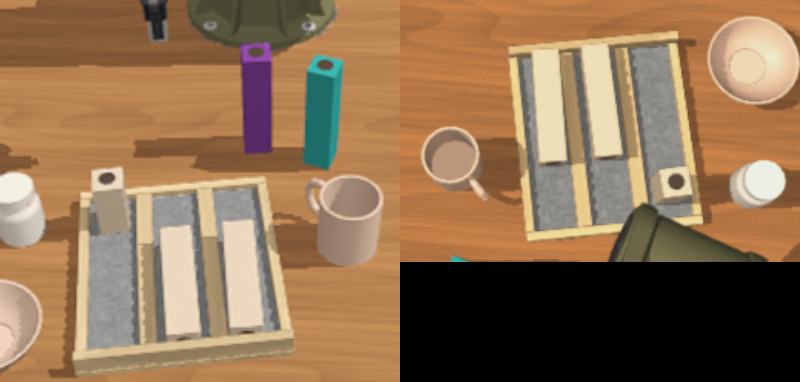

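Both tall props lie flat in their lanes with their top ends at the board: (181,338) and (246,332) in the left view, (550,50) and (600,46) in the top view. The short prop, mug, dish and jar look unmoved, and the arm is clear.

```bash
python3 -c "
from bench import *
print(job_done())"
```

```text
the job is handed in; nothing more can be done
None
```

I handed the job in with both tall props lying flat in their own lanes, top ends against the end board; in the last pictures the short prop, mug, dish and jar look unmoved, and no verdict was returned.

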